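# Sweep column end caps through the gate of a sorting tray

### The arm

A 6-joint arm with a two-finger parallel gripper is mounted at the origin on the work surface. World frame = base frame: x ahead of the robot, y to its left, z up, the work surface at z = 0. Lengths are in m, angles in degrees, forces in N, time in s.
With the tool pointing down it reaches from about 0.4 to 0.825 m from the base axis. Payload 7 kg.
Tool frame: the origin (TCP) lies at the very end of the fingers, on their centre line; the grasp point (between the pads) lies 19 mm behind it; z points along the fingers, y is the direction in which the jaws open and shut (so a half turn about z gives the same grasp; the last joint's range is limited). The gripper opens to 88 mm and grips with 3 to 60 N. Pads are 19 mm wide; open, the fingers measure 130 mm over their backs; the gripper's body (78 mm by 193 mm) begins 47 mm behind the grasp point.
Start: joints at [84.861, 20.546, 0.682, 0, -70.136, -16.507], TCP at [0.249, 0.627, 0.227] pointing down, gripper open.
Joint ranges: [-176.03, 176.03], [-82.01, 121.73], [-58.28, 71.71], [-173.87, 95.51], [-174.79, -0.11], [-173.66, 173.66]. Speed limits (degrees/s): [136.94, 136.94, 172.46, 180, 180, 180].

### API

Orientations are given as [roll, pitch, yaw] about the fixed x, y, z axes, in that order (R = Rz(yaw) Ry(pitch) Rx(roll)).
In Python, from plant import ctrl gives the robot as it stands.
- The arm moves only by the tool move_arm, never from a script. Its argument "increments" is a list of rows, each a list of 2 entries, a list of its own where there are three numbers: the shift along the world's x, y, z in mm, then the turn about the world's z in rad. A call has exactly 8 rows; each row shifts and turns the pose as measured when the row begins; what a row does not reach is not made up. A row lasts 1/10 s, in which the tool goes at most 50 mm and 8.59 degrees, less where a joint would pass 70% of its speed; a pose out of reach is approached as far as the arm can. A call with a gripper value outside its range is refused whole. "jaw" is the gripper command: -1 is shut, 1 is fully open, values between are in proportion, set as the call begins (left out, the last holds). The fingers move at their own pace and stop on an object; the grip force is fixed at half the most. Time passes only in rows, so rows that do not move let the fingers close, or fill a call up. It gives the time, the measured TCP pose, the force and the opening at its end, in the units of the state.
- ctrl.get_obs(): the state, without advancing time (a new reading comes with each control period).
- ctrl.snapshot(name): name is "scene" or "top" or "wrist"; returns a dict with "color" (384x512x3 uint8, red, green, blue), "fx", "fy", "cx", "cy" (pixels), "R" (3x3) and "t" (3): a world point X has camera coordinates R X + t. Camera axes: x right, y down, z forward; pixel columns grow to the right and rows downward; lengths in m; the calibration is good to about 2 mm. A picture is of the moment at which its call begins. There is no depth.
- ctrl.close_job(): hands the job in, once; it reports no verdict.
The state is a dict: "clock": time; "joint_pos": joint angles; "qvel": joint speeds; "tau": joint torques, N m; "tool_pos": TCP position; "orientation": TCP orientation; "force": force on the tool from outside, world axes, zero at the start; "moment": the same for the moment, N m; "opening": finger opening in m.
Only numpy, scipy, OpenCV 4.12 (cv2) and the standard library are available. Lean on these libraries where they do the work, as an engineer would, in place of code of your own. Each camera call takes 0.05 s, during which the arm holds its last target.

### The job

With the fingertips, sweep the three loose steel end caps lying on the sorting tray one at a time through the narrow gate in its fence, so that each drops into the collecting slot behind it. Let one cap drop before bringing the next one up to the gate; only push the caps, never lift them. Leave the glass vial standing where it is on the tray, and do not disturb the bottle, the carton or the steel column on the bench.

Things in the scene. Friction and masses are not known exactly. Their poses are not given: they have to be found in the camera images.
- gate (a point): middle of the gate, at deck level (75 mm above the bench), on the edge where the deck ends and drops into the slot. Axes: +y the way through, deck to slot; x along the fence; z up. The gate is a 40 mm opening between two round 10 mm posts in an aluminium fence, 20 mm high, 5 mm thick, on y = 0 to 5 mm. A cap falls in once its centre is pushed some 5 mm past y = 0: fingers need not enter
- slot (a point): middle of the floor of the collecting slot, an open trough right behind the fence: 50 mm wide (across the fence, y), 160 mm long (x), floor 5 mm above the bench and 70 mm below the deck; its far wall rises 10 mm above deck level. Axes as the gate's
- tray: sorting tray fixed to the bench: flat dark deck 75 mm above the bench, white sides. Origin on the bench, below the middle of the caps' area; the gate is 100 mm along its +y. The deck spans x = -140 to 140, y = -125 to 100 mm; rims 6 mm wide and high along both x sides; the fence closes the +y side; the -y edge is open
- cap1_mid (a point): loose steel end cap, one of three alike: a disc 28 mm in diameter, 12 mm thick, with a small round boss (14 mm wide, 4 mm high) on top; 25 to 50 g; lies flat on the deck. It slides when pushed and stops when the push stops. The point is on the axis, 6 mm above the underside (81 mm above the bench while on the deck, below 67 mm when in the slot)
- cap2_mid (a point): loose steel end cap, one of three alike: a disc 28 mm in diameter, 12 mm thick, with a small round boss (14 mm wide, 4 mm high) on top; 25 to 50 g; lies flat on the deck. It slides when pushed and stops when the push stops. The point is on the axis, 6 mm above the underside (81 mm above the bench while on the deck, below 67 mm when in the slot)
- cap3_mid (a point): loose steel end cap, one of three alike: a disc 28 mm in diameter, 12 mm thick, with a small round boss (14 mm wide, 4 mm high) on top; 25 to 50 g; lies flat on the deck. It slides when pushed and stops when the push stops. The point is on the axis, 6 mm above the underside (81 mm above the bench while on the deck, below 67 mm when in the slot)
- vial: closed glass vial, 26 mm in diameter, 56 mm high with its white 22 mm cap, 35 g, standing loose on the deck among the end caps. Origin at the centre of its underside, z its axis. Caps and vial start at least 38 mm apart, centre to centre, and each cap has a straight free way, wide enough for shut fingers, to the front of the gate
- bottle: glass laboratory bottle with a blue cap, 80 mm in diameter and 170 mm high, standing on the bench to the robot's left of the tray. Origin at the centre of its underside
- carton: white paper carton 60 x 140 x 45 mm lying on the bench to the robot's left of the tray, next to the bottle, long side along its y. Origin at the centre of its underside
- column: steel chromatography column lying on the bench to the robot's right of the tray: tube 150 mm long along its x, 8 mm in diameter, with 18 mm square end nuts. Origin at its middle on the bench
Mind the look-alikes: they are no part of the job. There is more than one size of the vial; the one meant has the size given above.

How it is judged (in metres and radians):
On the way, in this order (a step that is already met when the one before it is completed fails the run):
1. one end cap is in the slot (((z of cap1_mid in the frame of gate below -0.008 m and y of cap1_mid in the frame of gate between 0 and 0.05 m and x of cap1_mid in the frame of gate between -0.08 and 0.08 m) or (z of cap2_mid in the frame of gate below -0.008 m and y of cap2_mid in the frame of gate between 0 and 0.05 m and x of cap2_mid in the frame of gate between -0.08 and 0.08 m) or (z of cap3_mid in the frame of gate below -0.008 m and y of cap3_mid in the frame of gate between 0 and 0.05 m and x of cap3_mid in the frame of gate between -0.08 and 0.08 m))), for 0.2 s.
2. a second end cap is in the slot ((((z of cap1_mid in the frame of gate below -0.008 m and y of cap1_mid in the frame of gate between 0 and 0.05 m and x of cap1_mid in the frame of gate between -0.08 and 0.08 m) and (z of cap2_mid in the frame of gate below -0.008 m and y of cap2_mid in the frame of gate between 0 and 0.05 m and x of cap2_mid in the frame of gate between -0.08 and 0.08 m)) or ((z of cap1_mid in the frame of gate below -0.008 m and y of cap1_mid in the frame of gate between 0 and 0.05 m and x of cap1_mid in the frame of gate between -0.08 and 0.08 m) and (z of cap3_mid in the frame of gate below -0.008 m and y of cap3_mid in the frame of gate between 0 and 0.05 m and x of cap3_mid in the frame of gate between -0.08 and 0.08 m)) or ((z of cap2_mid in the frame of gate below -0.008 m and y of cap2_mid in the frame of gate between 0 and 0.05 m and x of cap2_mid in the frame of gate between -0.08 and 0.08 m) and (z of cap3_mid in the frame of gate below -0.008 m and y of cap3_mid in the frame of gate between 0 and 0.05 m and x of cap3_mid in the frame of gate between -0.08 and 0.08 m)))), for 0.2 s.
3. the third end cap is in the slot (z of each of cap1_mid, cap2_mid, cap3_mid in the frame of gate below -0.008 m and y of cap1_mid in the frame of gate between 0 and 0.05 m and x of cap1_mid in the frame of gate between -0.08 and 0.08 m and y of cap2_mid in the frame of gate between 0 and 0.05 m and x of cap2_mid in the frame of gate between -0.08 and 0.08 m and y of cap3_mid in the frame of gate between 0 and 0.05 m and x of cap3_mid in the frame of gate between -0.08 and 0.08 m), for 0.2 s.
At the end, for the whole second after the job is handed in: All three end caps lie at rest in the slot, their centres at least 8 mm below deck level and inside the trough; the vial stands upright within 15 mm of where it was; bottle, carton and column are within 20 mm of where they were (all of step 3 and linear speed of each of cap1, cap2, cap3 below 0.02 m/s and angle between vial's own z axis and vertical below 0.2 rad and distance of vial from where it was at the start of the episode below 0.015 m and distance of each of bottle, carton, column from where it was at the start of the episode below 0.02 m); the robot touches nothing.
It fails at once if an end cap is lifted (its centre more than 25 mm above the deck) (height (world z) of any of cap1_mid, cap2_mid, cap3_mid above 0.1 m).
It fails at once if two end caps are in or right in front of the gate together (centres within 35 mm before it and 25 mm of its middle) (((y of cap1_mid in the frame of gate between -0.035 and 0.006 m and x of cap1_mid in the frame of gate between -0.025 and 0.025 m and z of cap1_mid in the frame of gate above 0 m) and (y of cap2_mid in the frame of gate between -0.035 and 0.006 m and x of cap2_mid in the frame of gate between -0.025 and 0.025 m and z of cap2_mid in the frame of gate above 0 m)) or ((y of cap1_mid in the frame of gate between -0.035 and 0.006 m and x of cap1_mid in the frame of gate between -0.025 and 0.025 m and z of cap1_mid in the frame of gate above 0 m) and (y of cap3_mid in the frame of gate between -0.035 and 0.006 m and x of cap3_mid in the frame of gate between -0.025 and 0.025 m and z of cap3_mid in the frame of gate above 0 m)) or ((y of cap2_mid in the frame of gate between -0.035 and 0.006 m and x of cap2_mid in the frame of gate between -0.025 and 0.025 m and z of cap2_mid in the frame of gate above 0 m) and (y of cap3_mid in the frame of gate between -0.035 and 0.006 m and x of cap3_mid in the frame of gate between -0.025 and 0.025 m and z of cap3_mid in the frame of gate above 0 m))).
It fails at once if the vial is pushed away, lifted or tipped (distance of vial from where it was at the start of the episode above 0.015 m or angle between vial's own z axis and vertical above 0.4 rad).
It fails at once if the bottle, carton or column is disturbed (distance of any of bottle, carton, column from where it was at the start of the episode above 0.02 m).
It also fails if it takes over 72 s, if anything falls off the work surface, if the arm or the gripper's body presses on something with over 40 N, if the wrist force passes 120 N, or if a joint passes its speed limit or range.

## Working session

There is one attempt and no reset: what is moved stays moved. The work goes in short steps, Python scripts to look and compute and a tool call to move; the robot and the scene stay as the last step left them, time stands still between calls to the robot, and variables do not carry over. Pictures are saved under pics/ and viewed, and the job is handed in when it is done.

Besides the shell and the picture viewer there is one more tool, called after "Call:" as name(argument=value, ...) on one line, values as JSON. move_arm: Moves the arm, as the interface text tells. Its arguments: {"type":"object","properties":{"increments":{"type":"array","items":{"type":"array"}},"jaw":{"type":"number"}},"required":["increments"]}

```bash
mkdir -p pics; cat > h.py <<'E'
import numpy as np, cv2
from plant import ctrl
def snap(n,f):
    s=ctrl.snapshot(n); cv2.imwrite(f'pics/{f}.png',s['color'][:,:,::-1])
    np.savez(f'pics/{f}.npz',**{k:s[k] for k in ['fx','fy','cx','cy','R','t','color']}); return s
def back(s,u,v,z):
    R=np.array(s['R']);t=np.array(s['t']);d=R.T@np.array([(u-s['cx'])/s['fx'],(v-s['cy'])/s['fy'],1]);c=-R.T@t
    return c+d*(z-c[2])/d[2]
def proj(s,X):
    p=np.array(s['R'])@np.array(X)+np.array(s['t']); return [s['fx']*p[0]/p[2]+s['cx'],s['fy']*p[1]/p[2]+s['cy']]
E
python3 - <<'E'
from h import *
for n in ['top','scene']:
    s=snap(n,n+'0'); print(n,s['fx'],-np.array(s['R']).T@s['t'])
o=ctrl.get_obs(); print(o)
E
```

```text
top 456.09034631361817 [0.2610234  0.01982016 1.4863645 ]
scene 384.9958849004213 [ 0.96263666 -0.70581261  0.62810552]
{'clock': 0.1, 'joint_pos': array([ 8.48592429e+01,  2.05879117e+01,  6.39687339e-01, -1.84430639e-02,
       -7.01368658e+01, -1.65059841e+01]), 'qvel': array([-0.01108481, -0.03760214,  0.1439811 ,  0.00385195, -0.12415194,
       -0.04094989]), 'tau': array([-1.46026614e-03, -5.84162235e+01,  2.93750203e+01,  7.01547191e+00,
        1.00804723e-02, -4.55676729e-05]), 'tool_pos': array([0.24886523, 0.62697417, 0.22571266]), 'orientation': array([ 1.79913490e+02, -7.55364838e-03, -2.16530150e+01]), 'force': array([-0.23694345,  0.52865971, -0.69960777]), 'moment': array([ 0.03830974, -0.01281502,  0.03974267]), 'opening': 0.08767142230913796}
```

View pics/top0.png

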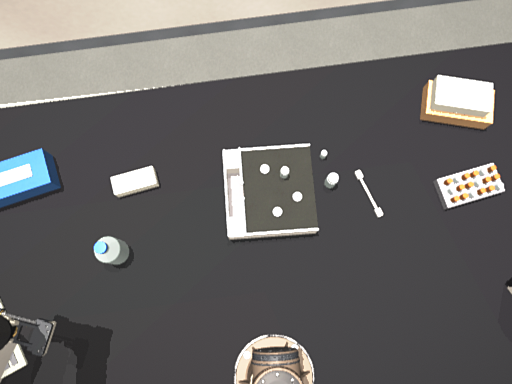

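View pics/scene0.png

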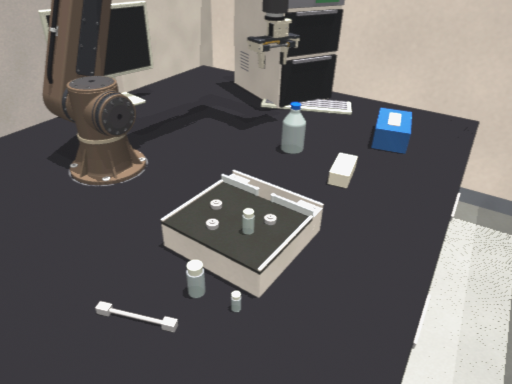

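The top view shows the tray at about (270,192) with its fence and gate on the left. The caps are near (265,169), (297,197) and (277,212), and the vial is at (285,172). I'll enlarge it to read these off more closely.

```bash
python3 - <<'E'
import cv2
i=cv2.imread('pics/top0.png')[135:250,210:345]
i=cv2.convertScaleAbs(i,alpha=1.0)
i=cv2.resize(i,None,fx=5.5,fy=5,interpolation=cv2.INTER_CUBIC) if 0 else cv2.resize(i,None,fx=5,fy=5,interpolation=cv2.INTER_CUBIC)
for k in range(0,135,10): cv2.putText(i,str(210+k),(k*5,8),0,.3,(0,255,255),1); cv2.line(i,(k*5,10),(k*5,14),(0,255,255),1)
for k in range(5,115,10): cv2.putText(i,str(135+k),(0,k*5),0,.3,(0,255,255),1); cv2.line(i,(20,k*5),(24,k*5),(0,255,255),1)
cv2.imwrite('pics/top0c.png',i)
E
```

```text
(no output)
```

View pics/top0c.png

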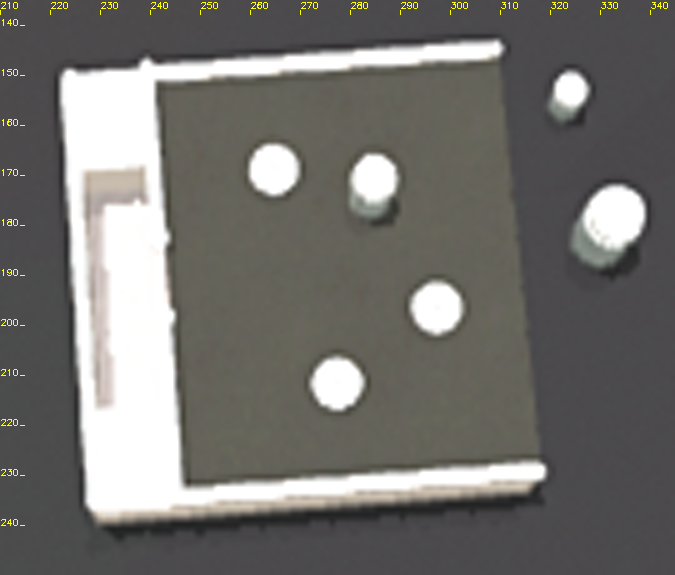

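```bash
cat > m0.py <<'E'
from h import *
s=dict(np.load('pics/top0.npz'))
P=lambda a,b,z: back(s,210+a/5-.1*0,135+b/5,z)
for n,a,b,z in [('capA',274,169,.089),('capB',437,307,.089),('capC',337,383,.089),('vial',374,178,.131),('post1',167,238,.095),('post2',172,317,.095),
 ('TL',157,82,.078),('TR',500,65,.078),('BR',540,460,.078),('BL',184,487,.078)]: print(n,P(a,b,z).round(4))
E
python3 m0.py
```

```text
capA [ 0.6308 -0.0613  0.089 ]
capB [ 0.5285 -0.1496  0.089 ]
capC [ 0.4894 -0.0806  0.089 ]
vial [ 0.6056 -0.1188  0.131 ]
post1 [0.5942 0.0119 0.095 ]
post2 [0.5436 0.0154 0.095 ]
TL [0.7015 0.0046 0.078 ]
TR [ 0.6824 -0.216   0.078 ]
BR [ 0.426 -0.199  0.078]
BL [0.4395 0.0222 0.078 ]
```

Call:
move_arm(increments=[[[22,-43,3],0],[[22,-43,3],0],[[22,-43,3],0],[[22,-43,0],0],[[22,-43,0],0],[[22,-43,0],0],[[22,-43,0],0],[[22,-43,0],0]], jaw=-0.68)

```text
clock: 0.9
tool_pos: [0.4246, 0.2737, 0.2295]
orientation: [179.5, -0.0, -21.2]
force: [1.0, -0.2, -0.8]
opening: 0.0293
```

Call:
move_arm(increments=[[[22,-43,0],0],[[22,-43,0],0],[[22,-43,0],0],[[22,-43,0],0],[[22,-43,0],0],[[22,-43,0],0],[[22,-30,0],0],[[0,0,0],0]])

```text
clock: 1.7
tool_pos: [0.5815, -0.0314, 0.2283]
orientation: [179.5, 0.1, -21.4]
force: [-0.8, -0.7, 0.8]
opening: 0.0142
```

```bash
python3 - <<'E'
from h import *
s=snap('wrist','w1'); print(s['fx'],-np.array(s['R']).T@s['t']); o=ctrl.get_obs(); print(o['tool_pos'],o['orientation'],o['opening'])
cv2.imwrite('pics/w1b.png',cv2.resize(s['color'][:,:,::-1],(768,576)))
E
```

```text
302.5363837916719 [ 0.64552741 -0.05499927  0.3857867 ]
[ 0.58047394 -0.03019239  0.22827052] [ 1.79501931e+02  9.82262899e-02 -2.13589538e+01] 0.013803578645457953
```

View pics/w1b.png

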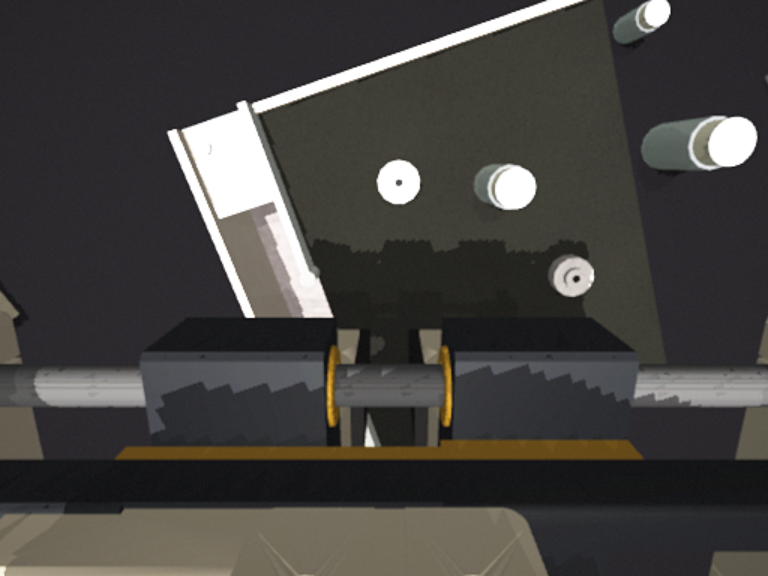

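Wrist view in enlarged pixels: cap A at (399,182), cap B at (572,277), vial cap at (512,187), the far gate post at about (313,272) and the fence end at about (262,110).

```bash
python3 - <<'E'
from h import *
s=dict(np.load('pics/w1.npz'))
for n,a,b,z in [('A',399,182,.091),('B',573,277,.091),('vial',513,187,.131),('post',313,272,.095),('fenceend deckside base',262,115,.080),('fence front by post',309,262,.075)]: print(n,back(s,a/1.5,b/1.5,z).round(4))
E
```

```text
A [ 0.6311 -0.0594  0.091 ]
B [ 0.5302 -0.146   0.091 ]
vial [ 0.6076 -0.1164  0.131 ]
post [0.598 0.014 0.095]
fenceend deckside base [0.7009 0.0063 0.08  ]
fence front by post [0.6023 0.0185 0.075 ]
```

Call:
move_arm(increments=[[[27,-14,0],0],[[27,-14,0],0],[[26,-13,0],0],[[6,-3,-20],0],[[0,0,-35],0],[[0,0,-35],0],[[0,0,-20],0],[[0,0,0],0]])

```text
clock: 2.55
tool_pos: [0.6661, -0.0691, 0.1144]
orientation: [179.6, 0.2, -21.1]
force: [0.3, -0.2, -0.2]
opening: 0.0139
```

Call:
move_arm(increments=[[[-4,-1,-12],0],[[-2,-1,-12],0],[[0,0,-10],0],[[0,0,0],0],[[0,0,0],0],[[0,0,0],0],[[0,0,0],0],[[0,0,0],0]])

```text
clock: 3.35
tool_pos: [0.6618, -0.0692, 0.0831]
orientation: [179.7, -0.2, -21.0]
force: [-0.1, -0.5, 0.3]
opening: 0.0139
```

```bash
python3 - <<'E'
from h import *
o=ctrl.get_obs(); print(o['tool_pos'],o['orientation'],o['force'])
s=snap('scene','s1')
cv2.imwrite('pics/s1b.png',cv2.resize(s['color'][150:300,130:350,::-1],None,fx=3.5,fy=3.5))
E
```

```text
[ 0.66180619 -0.06920695  0.08307703] [ 1.79747010e+02 -1.63698213e-01 -2.09679950e+01] [-0.14155041 -0.53258802  0.33496137]
```

View pics/s1b.png

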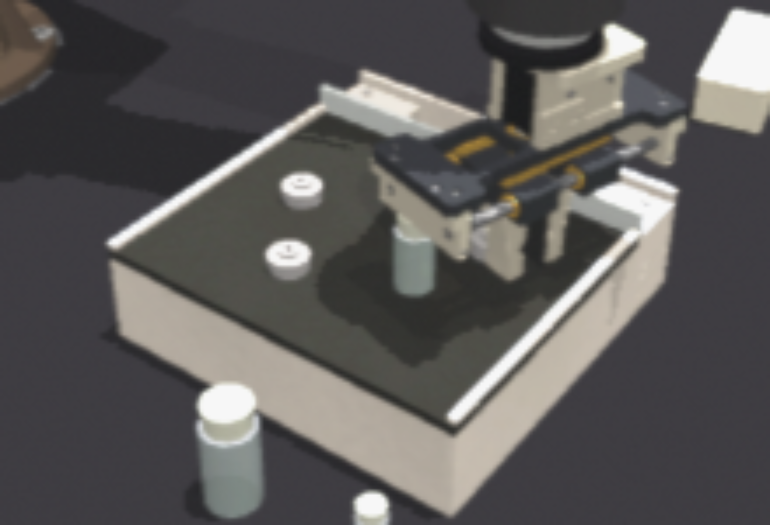

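Call:
move_arm(increments=[[[-5,1,-3],0],[[-9,3,-1],0],[[-9,3,0],0],[[-9,3,0],0],[[-9,3,0],0],[[-9,3,0],0],[[-9,3,0],0],[[-9,3,0],0]])

```text
clock: 4.2
tool_pos: [0.5881, -0.0456, 0.0792]
orientation: [179.8, -0.2, -21.0]
force: [-0.2, -0.3, -0.2]
opening: 0.0142
```

Call:
move_arm(increments=[[[15,-6,0],0],[[15,-6,0],0],[[0,0,35],0],[[0,0,35],-0.14],[[0,0,30],-0.14],[[0,-5,0],-0.14],[[0,-5,0],-0.14],[[0,-5,0],-0.14]])

```text
clock: 5.0
tool_pos: [0.6131, -0.0707, 0.1836]
orientation: [179.9, 0.0, -62.3]
force: [-0.4, 0.0, 0.3]
opening: 0.0136
```

Call:
move_arm(increments=[[[-15,-3,0],-0.14],[[-15,-3,0],-0.14],[[-10,-4,0],-0.14],[[-6,0,0],-0.14],[[0,0,0],0],[[0,0,0],0],[[0,0,0],0],[[0,0,0],0]])

```text
clock: 5.8
tool_pos: [0.5632, -0.0802, 0.1838]
orientation: [180.0, 0.1, -95.4]
force: [-0.2, 0.4, 0.1]
opening: 0.0138
```

```bash
cat > look.py <<'E'
from h import *
import sys
n=sys.argv[1]
o=ctrl.get_obs(); print(o['clock'],o['tool_pos'].round(4),o['orientation'].round(1),o['opening'])
s=snap('wrist','w'+n); cv2.imwrite(f'pics/w{n}b.png',cv2.resize(s['color'][:,:,::-1],(768,576)))
s=snap('top','t'+n); cv2.imwrite(f'pics/t{n}b.png',cv2.resize(s['color'][135:250,210:345,::-1],None,fx=5,fy=5,interpolation=cv2.INTER_CUBIC))
E
python3 look.py 2
```

```text
5.8 [ 0.5632 -0.0802  0.1838] [ 1.80e+02  1.00e-01 -9.54e+01] 0.013787742093434542
```

View pics/w2b.png

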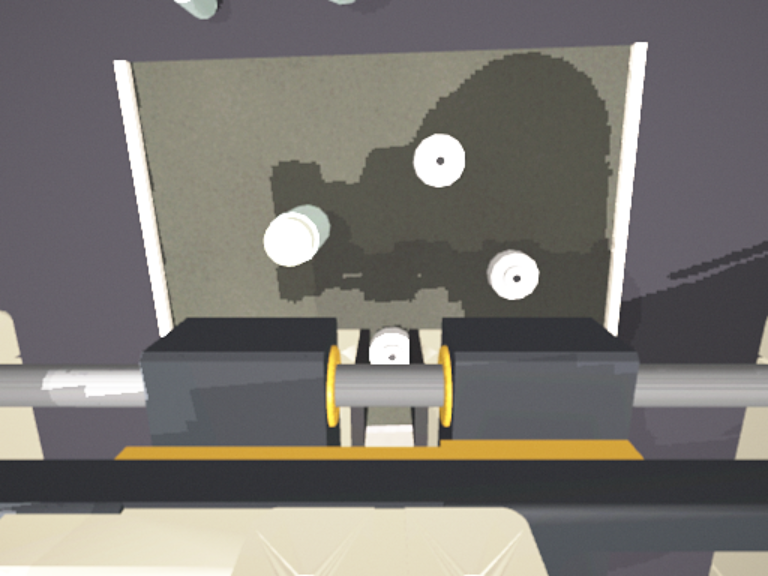

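View pics/t2b.png

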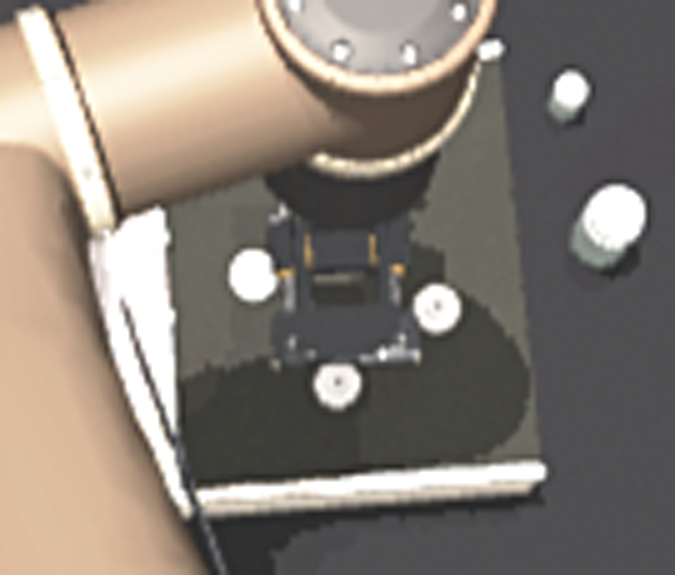

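The wrist view shows cap A between the fingers at (390,357), cap C at (514,277) and cap B at (440,160). The top view shows cap A at crop (254,275).

```bash
python3 - <<'E'
from h import *
s=dict(np.load('pics/w2.npz'))
for n,a,b,z in [('A',391,357,.091),('B',440,160,.091),('C',516,278,.091),('vial',292,239,.131)]: print(n,back(s,a/1.5,b/1.5,z).round(4))
s=dict(np.load('pics/t2.npz'))
for n,a,b,z in [('A',254,275,.088),('B',437,307,.089),('C',338,385,.088)]: print(n,back(s,210+a/5,135+b/5,z).round(4))
s=dict(np.load('pics/w2.npz'))
# where gate posts would project
for X in [(.571,.0135,.075),(.571+.025,.0135-.0017,.095),(.571-.025,.0135+.0017,.095)]: print([p*1.5 for p in proj(s,X)])
E
```

```text
A [ 0.5651 -0.0373  0.091 ]
B [ 0.5286 -0.1477  0.091 ]
C [ 0.4898 -0.0789  0.091 ]
vial [ 0.6041 -0.1188  0.131 ]
A [ 0.5647 -0.0391  0.088 ]
B [ 0.5285 -0.1496  0.089 ]
C [ 0.4882 -0.0811  0.088 ]
[np.float64(389.0175141558242), np.float64(418.7826791470443)]
[np.float64(348.4566925462016), np.float64(437.41225781980916)]
[np.float64(429.74143565945514), np.float64(435.4804551542534)]
```

Call:
move_arm(increments=[[[-2,4,-30],0],[[0,0,-35],0],[[0,0,-30],0],[[0,0,-9],0],[[0,0,0],0],[[0,0,0],0],[[0,0,0],0],[[0,0,0],0]])

```text
clock: 6.7
tool_pos: [0.5654, -0.0759, 0.0812]
orientation: [-179.6, 0.1, -95.1]
force: [0.2, -0.7, -0.5]
opening: 0.014
```

Call:
move_arm(increments=[[[-4,1,-2],0],[[1,6,0],0],[[1,10,0],0],[[1,10,0],0],[[1,10,0],0],[[1,10,0],0],[[1,10,0],0],[[0,0,0],0]])

```text
clock: 7.5
tool_pos: [0.569, -0.0128, 0.0817]
orientation: [-179.3, 0.2, -95.1]
force: [1.1, -0.4, 0.4]
opening: 0.0141
```

```bash
python3 look.py 3; python3 - <<'E'
from h import *
s=snap('scene','s3')
cv2.imwrite('pics/s3b.png',cv2.resize(s['color'][150:300,130:350,::-1],None,fx=3.5,fy=3.5))
E
```

```text
7.5 [ 0.569  -0.0128  0.0817] [-179.3    0.2  -95.1] 0.014055986356046504
```

View pics/w3b.png

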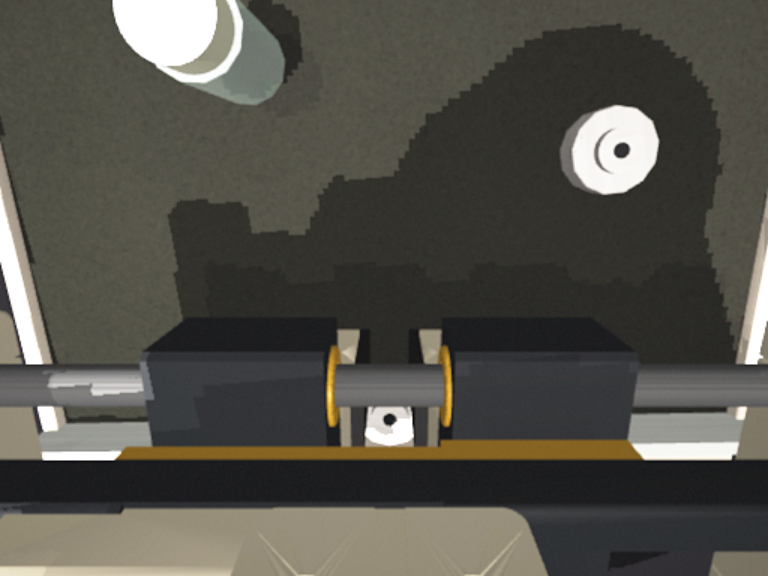

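View pics/s3b.png

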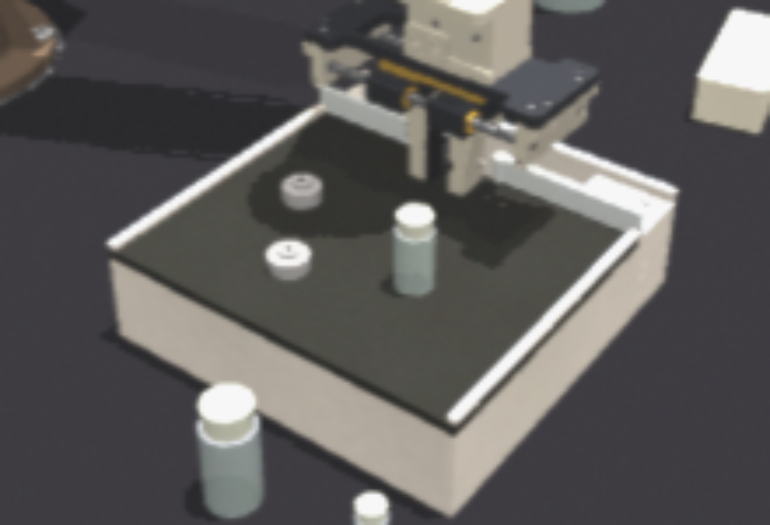

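View pics/t3b.png

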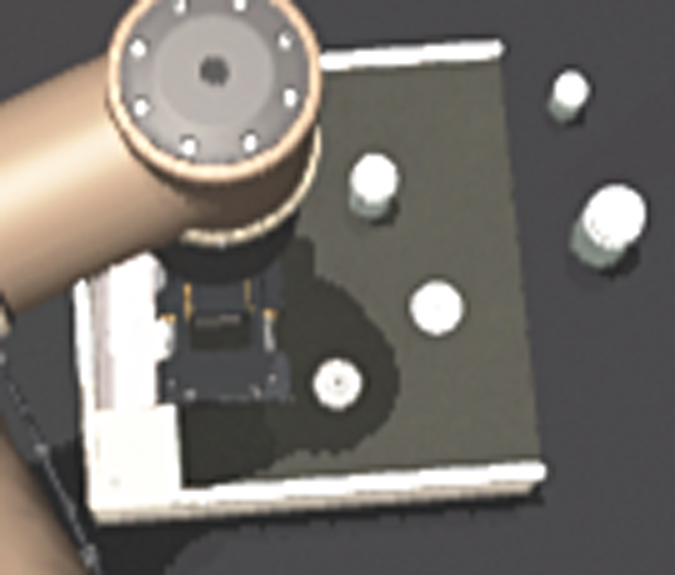

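The wrist view shows the cap's boss at (389,420), centred between the fingers. The fence face shows at lower left and lower right. The scene view shows the fingers just short of the gate.

```bash
python3 - <<'E'
from h import *
s=dict(np.load('pics/w3.npz'))
c=s['color'][:,:,::-1]
a=cv2.resize(c[262:312,10:110],None,fx=7,fy=5,interpolation=cv2.INTER_CUBIC);b=cv2.resize(c[262:312,410:510],None,fx=7,fy=5,interpolation=cv2.INTER_CUBIC)
cv2.imwrite('pics/f3.png',np.vstack([a,b]))
print(back(s,389.5/1.5,420/1.5,.091))
E
```

```text
[0.56993875 0.00961408 0.091     ]
```

View pics/f3.png

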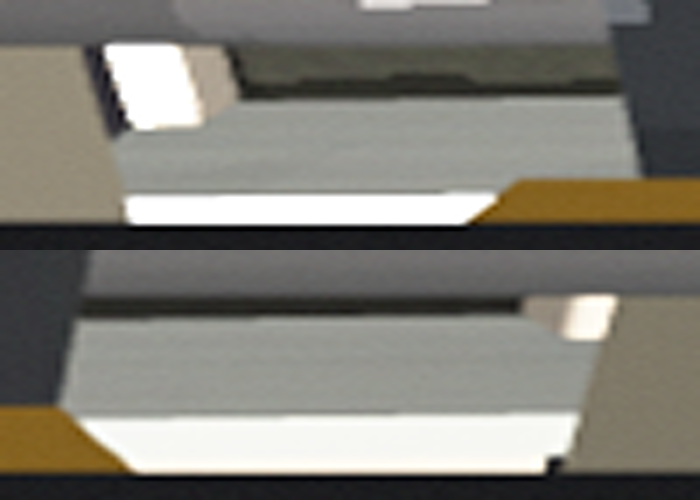

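```bash
python3 - <<'E'
from h import *
s=dict(np.load('pics/w3.npz'))
P=[back(s,u,v,.075) for u,v in [(44.3,281.6),(98.6,281),(421.4,275.6),(487,273.8)]]
for p in P: print(p.round(4))
d=P[0]-P[3]; print(np.hypot(*d[:2]),np.degrees(np.arctan2(d[1],d[0])),(P[0]+P[3])/2)
E
```

```text
[0.7034 0.0097 0.075 ]
[0.6697 0.012  0.075 ]
[0.4734 0.0244 0.075 ]
[0.4344 0.0264 0.075 ]
0.2694754489027088 -3.5536047071162042 [0.56892459 0.01806032 0.075     ]
```

Call:
move_arm(increments=[[[0,4,-2],0],[[0,4,-1],0],[[0,4,0],0],[[0,3,0],0],[[0,2,0],0],[[0,0,0],0],[[0,0,0],0],[[0,0,0],0]])

```text
clock: 8.45
tool_pos: [0.5684, 0.0031, 0.0782]
orientation: [-179.4, 0.1, -95.2]
force: [0.7, -0.2, 0.6]
opening: 0.0139
```

```bash
python3 look.py 4; python3 - <<'E'
from h import *
s=snap('scene','s4')
cv2.imwrite('pics/s4b.png',cv2.resize(s['color'][150:300,130:350,::-1],None,fx=3.5,fy=3.5))
E
```

```text
8.45 [0.5684 0.0031 0.0782] [-1.794e+02  1.000e-01 -9.520e+01] 0.013898338457903324
```

View pics/w4b.png

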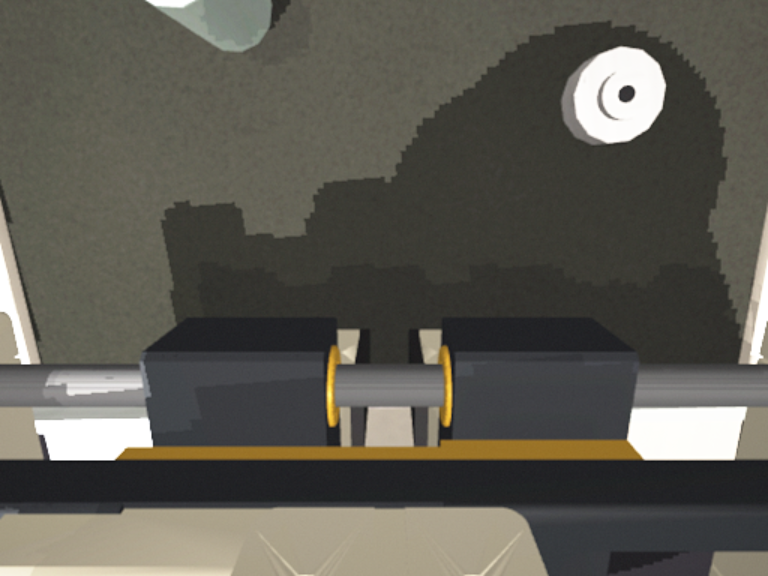

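Call:
move_arm(increments=[[[-1,-15,0],0],[[-1,-15,10],0],[[0,-5,35],0],[[0,0,35],-0.13],[[-15,-5,15],-0.13],[[-20,-10,0],-0.13],[[-20,-10,0],-0.13],[[-20,-10,0],-0.13]])

```text
clock: 9.4
tool_pos: [0.4896, -0.0761, 0.1809]
orientation: [-179.4, 0.3, -133.9]
force: [-0.3, -0.8, 0.7]
opening: 0.0136
```

Call:
move_arm(increments=[[[-20,-10,0],-0.13],[[-10,-10,0],-0.13],[[0,0,0],0],[[0,0,0],0],[[0,0,0],0],[[0,0,0],0],[[0,0,0],0],[[0,0,0],0]])

```text
clock: 10.2
tool_pos: [0.4569, -0.1012, 0.185]
orientation: [-179.3, 0.6, -149.3]
force: [-0.9, -0.4, -1.5]
opening: 0.0142
```

```bash
python3 look.py 5
```

```text
10.2 [ 0.4569 -0.1012  0.185 ] [-179.3    0.6 -149.3] 0.014173968538927544
```

View pics/w5b.png

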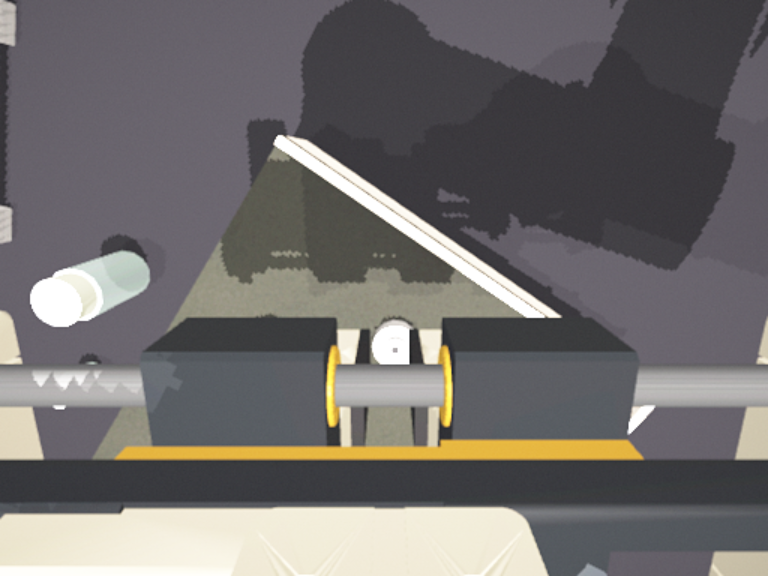

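View pics/t5b.png

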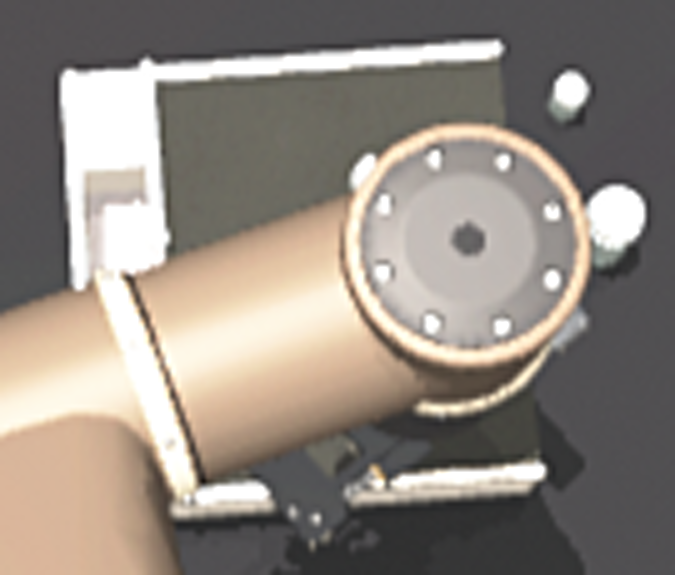

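Cap C shows between the fingers at about (394,346).

```bash
python3 - <<'E'
from h import *
s=dict(np.load('pics/w5.npz'))
print(back(s,395/1.5,350/1.5,.091))
o=ctrl.get_obs(); R=None
C=back(s,395/1.5,350/1.5,.091)[:2]; a=np.radians(30.7); d=np.array([np.cos(a),np.sin(a)]); n=np.array([-d[1],d[0]])
r=C-o['tool_pos'][:2]; print(r@d,r@n)
E
```

```text
[ 0.48930951 -0.07861395  0.091     ]
0.039470948953287406 0.0028942565904943817
```

Call:
move_arm(increments=[[[2,3,-25],0.02],[[1,3,-35],0],[[0,0,-30],0],[[0,0,-10],0],[[0,0,0],0],[[0,0,0],0],[[0,0,0],0],[[0,0,0],0]])

```text
clock: 11.1
tool_pos: [0.4636, -0.0943, 0.0862]
orientation: [-179.0, 0.9, -148.0]
force: [0.2, -0.4, 0.5]
opening: 0.0136
```

Call:
move_arm(increments=[[[2,1,-7],0],[[8,5,0],0],[[11,7,0],0],[[11,7,0],0],[[11,7,0],0],[[11,7,0],0],[[11,7,0],0],[[11,7,0],0]])

```text
clock: 11.9
tool_pos: [0.5474, -0.0419, 0.0806]
orientation: [-178.9, 1.1, -148.0]
force: [0.7, 0.4, 0.5]
opening: 0.0139
```

Call:
move_arm(increments=[[[-13,-8,0],0],[[-13,-8,0],0],[[0,0,35],0],[[0,0,35],0.134],[[8,-3,30],0.134],[[10,-3,0],0.134],[[10,-3,0],0.134],[[10,-3,0],0.134]])

```text
clock: 12.7
tool_pos: [0.5549, -0.0718, 0.1844]
orientation: [-178.8, 0.9, -108.2]
force: [-0.5, 0.5, -0.1]
opening: 0.0141
```

Call:
move_arm(increments=[[[4,-2,0],0.134],[[0,0,0],0.12],[[0,0,0],0],[[0,0,0],0],[[0,0,0],0],[[0,0,0],0],[[0,0,0],0],[[0,0,0],0]])

```text
clock: 13.5
tool_pos: [0.556, -0.0761, 0.1847]
orientation: [-178.8, 0.9, -93.6]
force: [-1.0, -0.7, -1.0]
opening: 0.0138
```

```bash
python3 look.py 6
```

```text
13.5 [ 0.556  -0.0761  0.1847] [-178.8    0.9  -93.6] 0.013755077169879032
```

View pics/w6b.png

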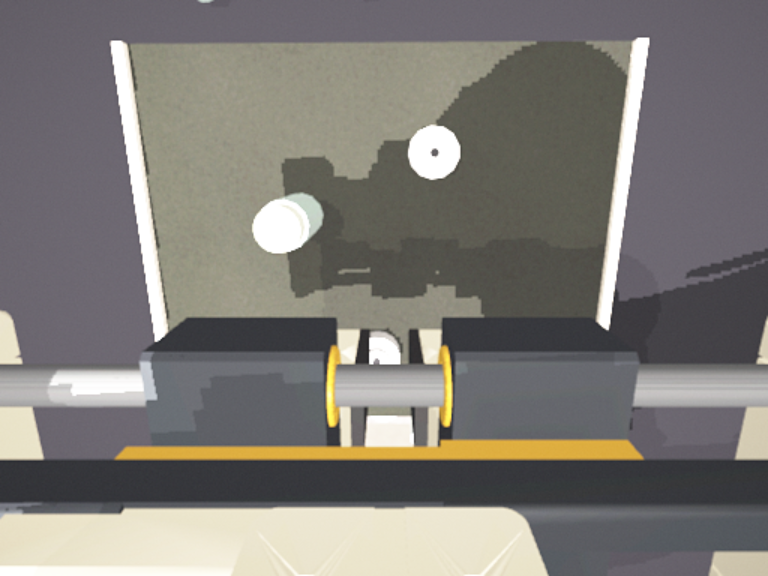

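View pics/t6b.png

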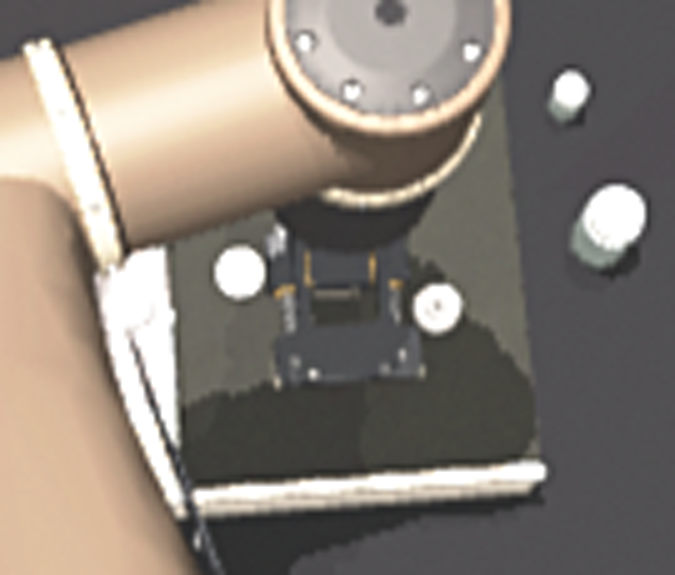

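The wrist view shows cap C's boss hole at about (376,362), and the top crop shows it at (239,271). Cap B and the vial haven't moved.

```bash
python3 - <<'E'
from h import *
s=dict(np.load('pics/w6.npz'))
for u,v,z in [(376,362,.091),(434,152,.091),(281,226,.131)]: print(back(s,u/1.5,v/1.5,z).round(4))
s=dict(np.load('pics/t6.npz'))
print(back(s,210+239/5,135+271/5,.089).round(4))
E
```

```text
[ 0.568  -0.0284  0.091 ]
[ 0.5287 -0.1476  0.091 ]
[ 0.6041 -0.1188  0.131 ]
[ 0.5683 -0.0301  0.089 ]
```

Call:
move_arm(increments=[[[6,5,-10],0],[[4,4,-30],0],[[0,0,-35],0],[[0,0,-25],0],[[0,0,-5],0],[[0,0,0],0],[[0,0,0],0],[[0,0,0],0]])

```text
clock: 14.4
tool_pos: [0.57, -0.065, 0.0767]
orientation: [-178.5, 0.9, -93.6]
force: [-1.0, 0.1, 0.4]
opening: 0.0142
```

Call:
move_arm(increments=[[[-4,1,4],0],[[0,6,0],0],[[0,9,0],0],[[0,9,0],0],[[0,9,0],0],[[0,9,0],0],[[0,8,0],0],[[0,0,0],0]])

```text
clock: 15.2
tool_pos: [0.567, -0.0083, 0.0833]
orientation: [-178.3, 1.0, -93.5]
force: [0.5, 0.5, -0.7]
opening: 0.0138
```

```bash
python3 look.py 7
```

```text
15.2 [ 0.567  -0.0083  0.0833] [-178.3    1.   -93.5] 0.013833031075735107
```

View pics/w7b.png

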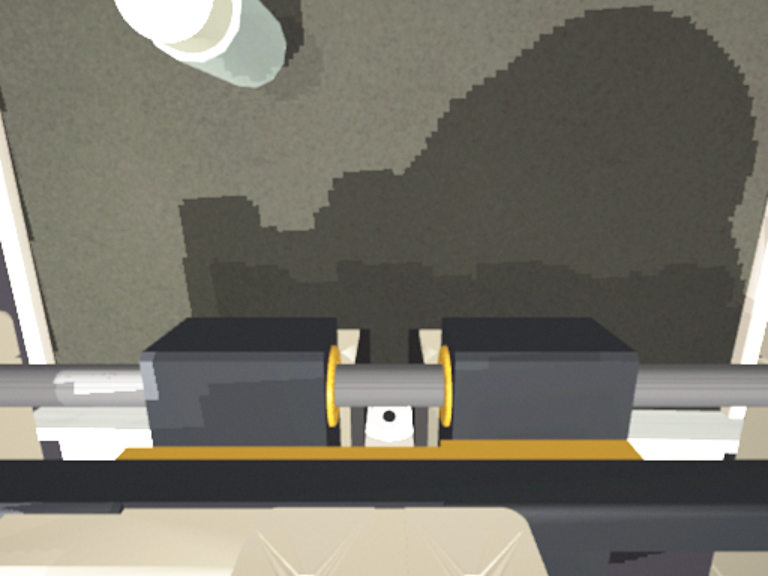

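Call:
move_arm(increments=[[[0,2,-3],0],[[0,4,-1],0],[[1,3,0],0],[[0,2,0],0],[[0,2,0],0],[[0,0,0],0],[[0,0,0],0],[[0,0,0],0]])

```text
clock: 16.1
tool_pos: [0.5678, 0.004, 0.0786]
orientation: [-178.4, 1.0, -93.6]
force: [1.0, 0.5, 0.6]
opening: 0.0137
```

```bash
python3 look.py 8
```

```text
16.1 [0.5678 0.004  0.0786] [-178.4    1.   -93.6] 0.013660726675340198
```

View pics/w8b.png

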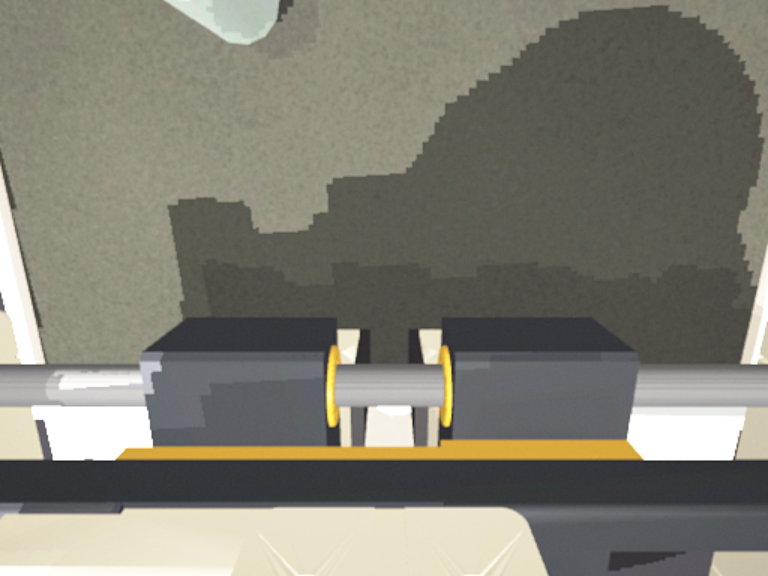

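Call:
move_arm(increments=[[[-1,-14,0],0],[[-1,-14,5],0],[[0,-4,35],0],[[0,0,35],0],[[-10,-20,20],-0.06],[[-12,-35,0],-0.06],[[-12,-35,0],-0.05],[[-10,-30,0],0]])

```text
clock: 17.0
tool_pos: [0.5196, -0.157, 0.1799]
orientation: [-178.3, 0.9, -103.6]
force: [-0.0, -0.7, -0.6]
opening: 0.0139
```

Call:
move_arm(increments=[[[0,-14,0],0],[[0,0,0],0],[[0,0,0],0],[[0,0,0],0],[[0,0,0],0],[[0,0,0],0],[[0,0,0],0],[[0,0,0],0]])

```text
clock: 17.8
tool_pos: [0.517, -0.1755, 0.1816]
orientation: [-178.2, 1.0, -103.9]
force: [-1.0, 0.2, 0.1]
opening: 0.0138
```

```bash
python3 look.py 9
```

```text
17.8 [ 0.517  -0.1755  0.1816] [-178.2    1.  -103.9] 0.013810945569539287
```

View pics/w9b.png

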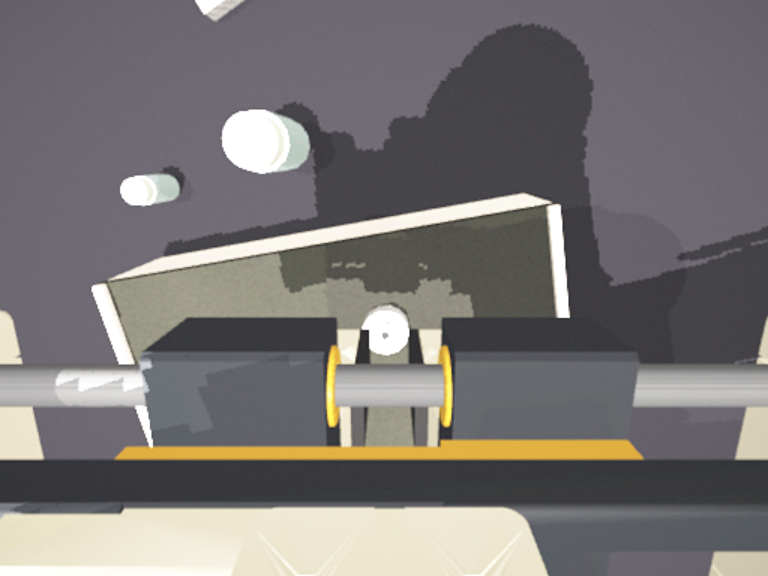

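View pics/t9b.png

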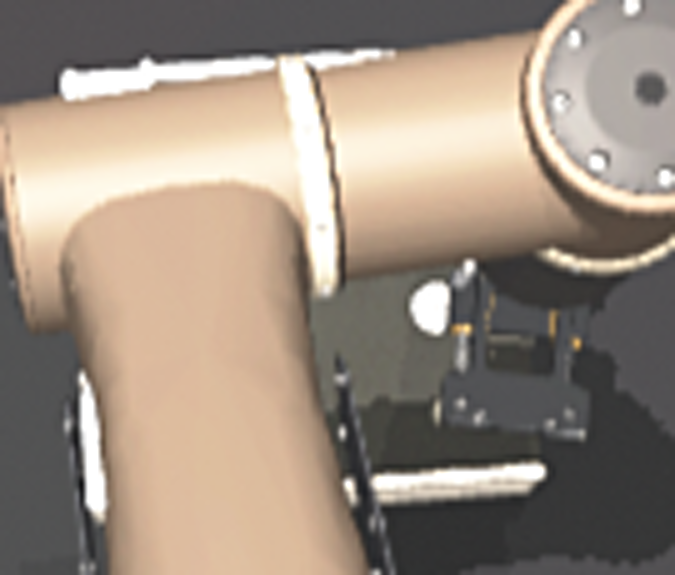

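Call:
move_arm(increments=[[[1,-5,-15],0.01],[[1,-3,-30],0],[[0,0,-32],0],[[0,0,-20],0],[[0,0,-3],0],[[0,0,0],0],[[0,0,0],0],[[0,0,0],0]])

```text
clock: 18.7
tool_pos: [0.5217, -0.1836, 0.0822]
orientation: [-177.8, 1.0, -103.1]
force: [0.1, 0.4, 0.3]
opening: 0.0141
```

Call:
move_arm(increments=[[[0,2,-2],0],[[2,8,0],0],[[3,12,0],0],[[3,12,0],0],[[3,13,0],0],[[3,13,0],0],[[3,13,0],0],[[3,13,0],0]])

```text
clock: 19.5
tool_pos: [0.5447, -0.0904, 0.0829]
orientation: [-177.6, 1.1, -103.1]
force: [0.3, -0.7, 0.0]
opening: 0.0139
```

```bash
python3 look.py 10; python3 - <<'E'
from h import *
s=dict(np.load('pics/w10.npz'))
print(back(s,389/1.5,420/1.5,.091))
E
```

```text
19.5 [ 0.5447 -0.0904  0.0829] [-177.6    1.1 -103.1] 0.013939958042486378
[ 0.54890113 -0.06759289  0.091     ]
```

View pics/w10b.png

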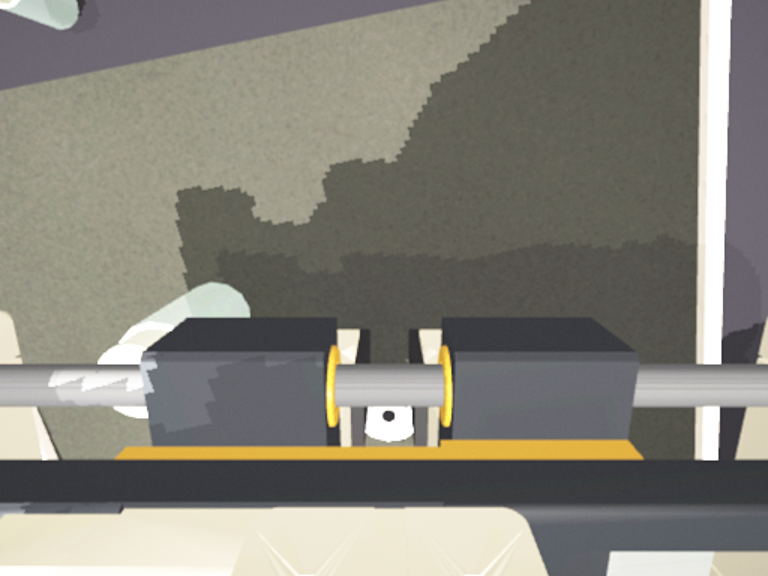

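Call:
move_arm(increments=[[[3,6,-3],0.01],[[3,8,0],0.025],[[4,8,0],0.025],[[4,8,0],0.025],[[3,8,0],0.025],[[3,8,0],0.025],[[0,0,0],0],[[0,0,0],0]])

```text
clock: 20.4
tool_pos: [0.5671, -0.0394, 0.0795]
orientation: [-177.6, 1.0, -94.6]
force: [-1.0, -0.3, -0.4]
opening: 0.0142
```

```bash
python3 look.py 11; python3 - <<'E'
from h import *
s=dict(np.load('pics/w11.npz'))
print(back(s,389/1.5,418/1.5,.091))
E
```

```text
20.4 [ 0.5671 -0.0394  0.0795] [-177.6    1.   -94.6] 0.014245997435547948
[ 0.56744626 -0.01915612  0.091     ]
```

View pics/w11b.png

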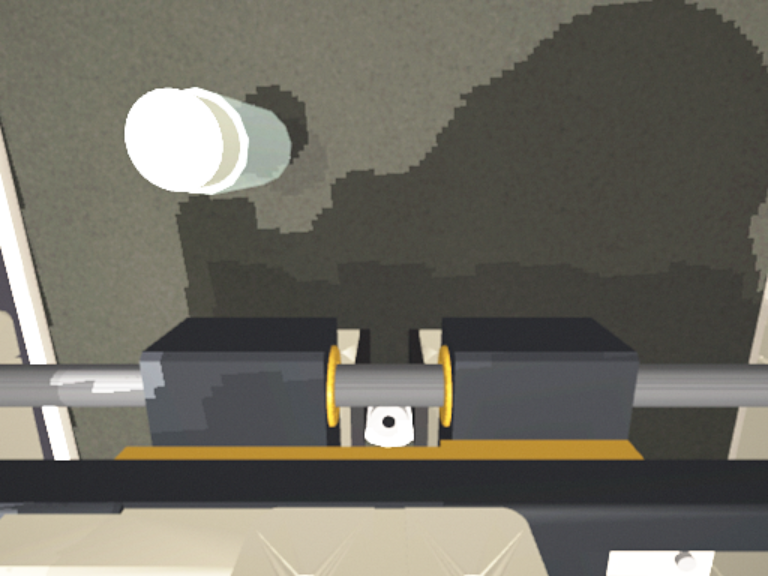

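Call:
move_arm(increments=[[[0,6,0],0],[[0,7,0],0],[[0,7,0],0],[[1,6,0],0],[[0,6,0],0],[[0,4,0],0],[[0,3,0],0],[[0,0,0],0]])

```text
clock: 21.3
tool_pos: [0.5677, 0.0025, 0.0797]
orientation: [-177.5, 1.0, -94.7]
force: [0.6, -0.0, -0.0]
opening: 0.0146
```

```bash
python3 look.py 12
```

```text
21.3 [0.5677 0.0025 0.0797] [-177.5    1.   -94.7] 0.014554685168681485
```

View pics/w12b.png

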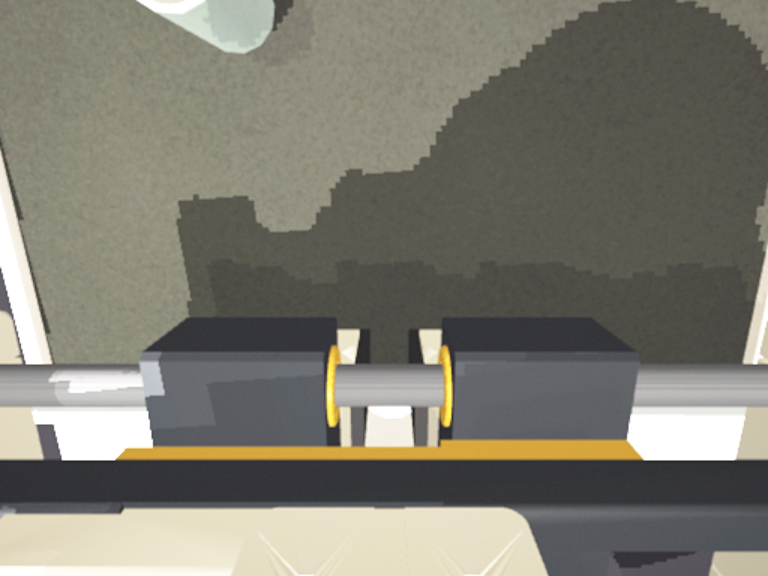

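Call:
move_arm(increments=[[[0,-15,0],0],[[0,-15,5],0],[[0,0,35],0],[[0,0,40],0],[[0,-20,30],0],[[0,-40,0],0],[[0,-45,0],0],[[0,-45,0],0]])

```text
clock: 22.2
tool_pos: [0.5659, -0.1882, 0.1974]
orientation: [-177.4, 0.9, -94.5]
force: [0.8, 0.2, 0.6]
opening: 0.0139
```

Call:
move_arm(increments=[[[-10,-45,5],0],[[-10,-45,5],0],[[-10,-45,5],0],[[-10,-40,0],0],[[-10,-40,0],0],[[-10,0,0],0],[[0,0,0],0],[[0,0,0],0]])

```text
clock: 23.0
tool_pos: [0.4943, -0.4267, 0.2154]
orientation: [-177.4, 0.9, -95.3]
force: [0.3, -0.3, 0.9]
opening: 0.014
```

```bash
python3 look.py 13; python3 - <<'E'
from h import *
s=snap('scene','s13')
cv2.imwrite('pics/s13b.png',cv2.resize(s['color'][:,:,::-1],(768,576)))
E
```

```text
23.0 [ 0.4943 -0.4267  0.2154] [-177.4    0.9  -95.3] 0.01399975351821988
```

View pics/t13b.png

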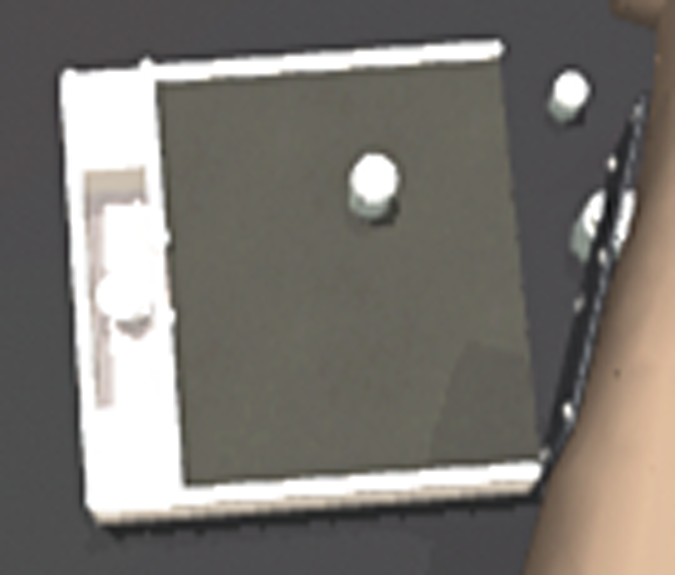

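View pics/s13b.png

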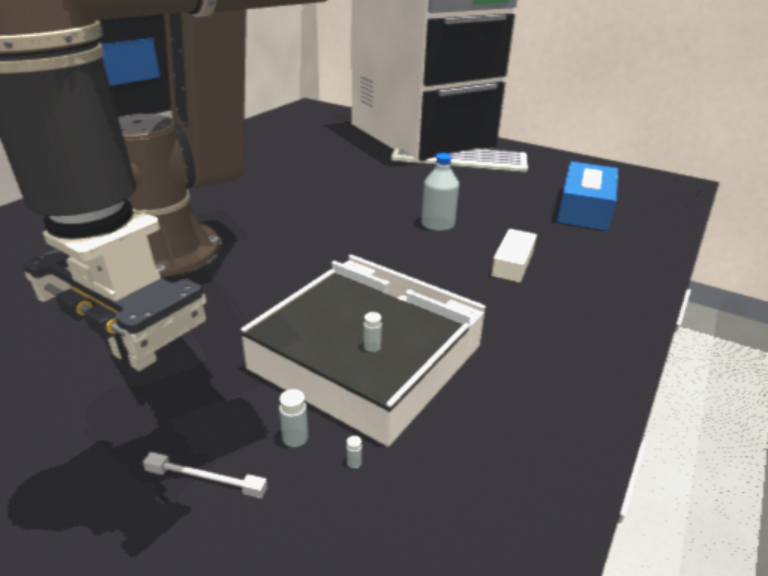

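The deck is clear of caps and the vial stands in its place. There's a pile in the slot near crop (125,300), so I'll check its height.

```bash
python3 - <<'E'
from h import *
s=dict(np.load('pics/s13.npz'))['color'][:,:,::-1]; t=dict(np.load('pics/t13.npz'))['color'][:,:,::-1]
a=cv2.resize(s[165:225,215:330],(690,360),interpolation=cv2.INTER_CUBIC)
b=cv2.resize(t[165:220,222:252],None,fx=4,fy=4,interpolation=cv2.INTER_CUBIC); 
b=cv2.resize(((np.clip(t[160:222,220:250].astype(float)-150,0,105))*255/105).astype(np.uint8),None,fx=9,fy=9,interpolation=cv2.INTER_CUBIC)
cv2.imwrite('pics/z13a.png',a); cv2.imwrite('pics/z13b.png',b)
S=dict(np.load('pics/s13.npz'))
for X in [(.569,.0175,.075),(.571,.043,.075),(.571,.043,.02),(.571,.043,.04)]: p=proj(S,X); print((p[0]-215)*6,(p[1]-165)*6)
E
```

```text
289.32466494987125 194.24125253637777
322.4843528297964 168.37730401330458
316.8480396312889 270.4873290805498
318.8590963184132 234.0541073092145
```

View pics/z13a.png

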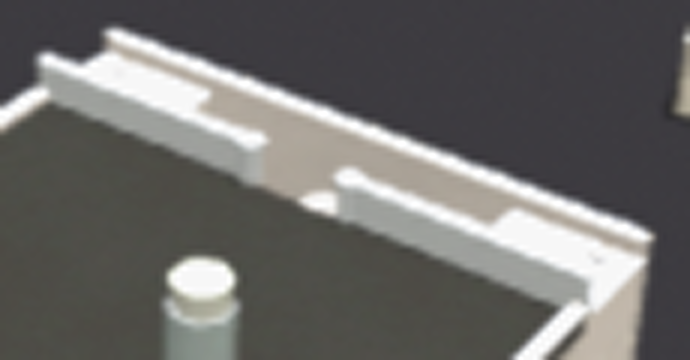

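View pics/z13b.png

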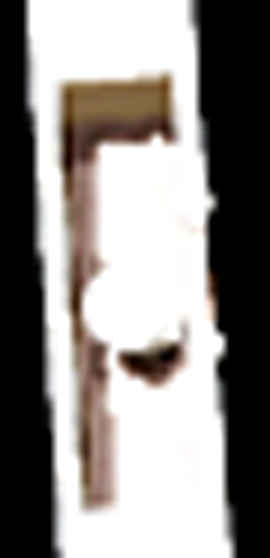

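```bash
python3 - <<'E'
from h import *
T=dict(np.load('pics/t13.npz'));S=dict(np.load('pics/s13.npz'))
c=(220+(82+14*2.9)/9,160+307/9)
for z in [.03,.045,.053,.06,.07,.08]:
    X=back(T,*c,z); 
    th=np.linspace(0,2*np.pi,60); q=np.array([proj(S,X+[.014*np.cos(t),.014*np.sin(t),0]) for t in th]); 
    print(z,X.round(3),'scene crop top of rim',((q[:,1].min()-165)*6).round(),'x range',((q[:,0].min()-215)*6).round(),((q[:,0].max()-215)*6).round())
    bq=proj(S,X+[0,0,.0]); 
E
```

```text
0.03 [0.576 0.048 0.03 ] scene crop top of rim 232.0 x range 302.0 364.0
0.045 [0.573 0.048 0.045] scene crop top of rim 203.0 x range 296.0 359.0
0.053 [0.571 0.048 0.053] scene crop top of rim 187.0 x range 294.0 357.0
0.06 [0.569 0.048 0.06 ] scene crop top of rim 173.0 x range 291.0 354.0
0.07 [0.567 0.047 0.07 ] scene crop top of rim 153.0 x range 288.0 351.0
0.08 [0.565 0.047 0.08 ] scene crop top of rim 133.0 x range 284.0 348.0
```

Call:
move_arm(increments=[[[0,0,0],0],[[0,0,0],0],[[0,0,0],0],[[0,0,0],0],[[0,0,0],0],[[0,0,0],0],[[0,0,0],0],[[0,0,0],0]])

```text
clock: 23.95
tool_pos: [0.4977, -0.4225, 0.216]
orientation: [-177.3, 0.9, -94.8]
force: [-0.4, -0.3, -0.1]
opening: 0.0141
```

```bash
python3 - <<'E'
from h import *
a=dict(np.load('pics/t13.npz'))['color'].astype(int); b=snap('top','t14')['color'].astype(int); z=np.load('pics/top0.npz')['color'].astype(int)
print('slot change',abs(a-b)[155:225,222:246].max())
for n,r in [('bottle',(230,275,90,135)),('carton',(160,200,105,165)),('vial',(160,185,275,295)),('column',(165,220,350,390))]:
    y0,y1,x0,x1=r; print(n,abs(b-z)[y0:y1,x0:x1].mean().round(2))
s=snap('scene','s14')['color'].astype(int); z=np.load('pics/scene0.npz')['color'].astype(int)
print('column scene',abs(s-z)[300:330,95:180].mean(), 'vial',abs(s-z)[208:236,240:256].mean(),'slot',abs(s-np.load('pics/s13.npz')['color'])[165:225,215:330].max())
E
```

```text
slot change 16
bottle 2.39
carton 1.6
vial 2.34
column 87.33
column scene 12.318039215686275 vial 0.38913690476190477 slot 3
```

```bash
python3 -c "
from plant import ctrl
print(ctrl.close_job())"
```

```text
the job is handed in; nothing more can be done
None
```

I swept all three caps through the gate, one at a time, and handed the job in at about 24 s of the 72 s allowed. I pushed each cap with the nearly closed fingers (14 mm gap), so it sat in the gap between them.

**Caps:** The last pictures show no caps left on the deck and a pile of caps in the slot. They lie partly on each other, so I could not count all three in the slot. I saw each cap gone from between the fingers after its final push. The top of the pile is about 50 mm above the bench, so the highest cap's centre is about 25 mm or more below the deck. The pile did not move between two pictures about 0.9 s apart.

**Other objects:** The vial, bottle and carton look unchanged from the first pictures. The arm hid the column in the last top view, and in the scene view its picture area differed from the start. I put that down to the arm's shadow, since the arm was never low near the column, but I did not measure it. The gripper was clear of everything when I handed in.

**Disagreement:** The top and wrist cameras differed by 2–4 mm on the fence line. I went by the wrist camera, which agreed with the measured tool position. I felt no contact force at the fence.

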